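Put the full thread spools back in the caddy by size

TASK

Gather the four full thread spools into the wooden caddy, one to a compartment, standing upright on its floor in order of size: the largest next to the brass post, then smaller and smaller to the far end. The two empty spools, bare wood with a thin core, do not belong: leave them standing where they are.

Things in the scene. Friction and masses are not known exactly. Their poses are not given: they have to be found in the camera images.
- caddy: Low open wooden caddy fixed to the desk, 324 x 76 mm, walls 12 mm high and 4 mm thick, floor 5 mm thick. Four equal square compartments, 68 x 68 mm inside, lie in one row along its x axis; a brass post (22 mm across, 55 mm high, centred at x = +146 mm) stands on the block at its +x end. Origin: centre of its underside on the desk, z up. Compartment centres at x = +92 mm (next to the post), +20, -52 and -124 mm (far end), all y = 0. It may be turned to any yaw.
- spool_1: The largest of four full thread spools, standing upright on the desk: a off-white wound cylinder 50 mm in diameter over nearly its whole height, with a smaller wooden disc on top (42 mm across, 3 mm thick); 72 mm high in all. Straight sides, to be gripped anywhere below the top disc. Origin: centre of its underside; z up along its axis.
- spool_2: The second largest of four full thread spools, standing upright on the desk: a off-white wound cylinder 42 mm in diameter over nearly its whole height, with a smaller wooden disc on top (34 mm across, 3 mm thick); 56 mm high in all. Straight sides, to be gripped anywhere below the top disc. Origin: centre of its underside; z up along its axis.
- spool_3: The third largest of four full thread spools, standing upright on the desk: a off-white wound cylinder 34 mm in diameter over nearly its whole height, with a smaller wooden disc on top (26 mm across, 3 mm thick); 42 mm high in all. Straight sides, to be gripped anywhere below the top disc. Origin: centre of its underside; z up along its axis.
- spool_4: The smallest of four full thread spools, standing upright on the desk: a off-white wound cylinder 27 mm in diameter over nearly its whole height, with a smaller wooden disc on top (19 mm across, 3 mm thick); 30 mm high in all. Straight sides, to be gripped anywhere below the top disc. Origin: centre of its underside; z up along its axis.
- empty_1: Larger empty spool, standing upright on the desk: two bare wooden flanges 46 mm across and 4 mm thick on a thin 12 mm core, no thread; 62 mm high. Does not belong in the caddy. Origin: centre of its underside; z up.
- empty_2: Smaller empty spool, standing upright on the desk: two bare wooden flanges 31 mm across and 4 mm thick on a thin 12 mm core, no thread; 36 mm high. Does not belong in the caddy. Origin: centre of its underside; z up.
Not all that is in view belongs to the job. What is shaped like the spool_3 but blue is not meant. What is shaped like the spool_4 but pink is not meant.

How it is judged (in metres and radians):
At the end, for the whole second after the job is handed in: Each full spool upright (0.1 rad) on the floor of its compartment (within 22 mm of its centre along both caddy axes, underside within 4 mm of the floor), largest at the post, then falling in size; all released and at rest; both empties upright within 25 mm of their starts (x of spool_1 in the frame of caddy between 0.07 and 0.114 m and y of spool_1 in the frame of caddy between -0.022 and 0.022 m and z of spool_1 in the frame of caddy between 0.002 and 0.009 m and angle between each of spool_1, spool_2, spool_3, spool_4, empty_1, empty_2's own z axis and vertical below 0.1 rad and linear speed of each of spool_1, spool_2, spool_3, spool_4, empty_1, empty_2 below 0.02 m/s and x of spool_2 in the frame of caddy between -0.002 and 0.042 m and y of spool_2 in the frame of caddy between -0.022 and 0.022 m and z of spool_2 in the frame of caddy between 0.002 and 0.009 m and x of spool_3 in the frame of caddy between -0.074 and -0.03 m and y of spool_3 in the frame of caddy between -0.022 and 0.022 m and z of spool_3 in the frame of caddy between 0.002 and 0.009 m and x of spool_4 in the frame of caddy between -0.146 and -0.102 m and y of spool_4 in the frame of caddy between -0.022 and 0.022 m and z of spool_4 in the frame of caddy between 0.002 and 0.009 m and distance of each of empty_1, empty_2 from where it was at the start of the episode below 0.025 m); the robot touches nothing.
It fails at once if the larger empty spool is carried off or pushed more than 25 mm (distance of empty_1 from where it was at the start of the episode above 0.025 m).
It fails at once if the smaller empty spool is carried off or pushed more than 25 mm (distance of empty_2 from where it was at the start of the episode above 0.025 m).
It also fails if it takes over 106 s, if anything falls off the work surface, if the arm or the gripper's body presses on something with over 40 N, if the wrist force passes 120 N, or if a joint passes its speed limit or range.

ROBOT

A 6-joint arm with a two-finger parallel gripper is mounted at the origin on the work surface. World frame = base frame: x ahead of the robot, y to its left, z up, the work surface at z = 0. Lengths are in m, angles in degrees, forces in N, time in s.
With the tool pointing down it reaches from about 0.25 to 0.725 m from the base axis. Payload 9.7 kg.
Tool frame: the origin (TCP) lies on the centre line of the jaws, within the pads' length; the fingertips stand 17 mm ahead of it and the grasp point (between the pads) lies 2 mm behind it (bot.tip_extent is the distance from the TCP to the fingertips, in m); z points along the fingers, y is the line along which they close (so a half turn about z gives the same grasp; the last joint's range is limited). The gripper opens to 85 mm and grips with 20 to 120 N. Pads are 22 mm wide; open, the fingers measure 114 mm over their backs; the gripper's body (76 mm by 85 mm) begins 54 mm behind the grasp point. The pads swing forward as they close: fully open they stand 13 mm farther back than shut.
Start: joints at [63.942, 4.979, 10.078, 95.1, 0, 90], TCP at [0.242, 0.494, 0.248] pointing down, gripper open.
Joint ranges: [-179.16, 179.16], [-48.56, 103.87], [-65.8, 70.77], [-126.05, 130.52], [-82.76, 87.17], [-180, 180]. Speed limits (degrees/s): [127.2, 127.2, 147.25, 180, 180, 180].

INTERFACE

Orientations are given as [roll, pitch, yaw] about the fixed x, y, z axes, in that order (R = Rz(yaw) Ry(pitch) Rx(roll)).
In Python, from workcell import bot gives the robot as it stands.
- The arm moves only by the tool carry_out, never from a script. Its argument "moves" is text: rows parted by semicolons, each of 7 numbers parted by spaces: the shift along the tool's x, y, z in mm, then the turn, a rotation vector about the tool's x, y, z in degrees, then the finger opening in mm, from 0 to 85.4. A call has 1 to 20 rows; each row is the pose to reach, as a shift and turn from the pose commanded when the call began, along the tool's axes at that moment; what a row does not reach only later rows make up. A row lasts 1/10 s, in which the tool goes at most 50 mm and 8.59 degrees, less where a joint would pass 70% of its speed; a pose out of reach is approached as far as the arm can. A call with a gripper value outside its range is refused whole. The fingers move at their own pace and stop on an object; "force" is the grip in N (left out, the last holds). Time passes only in rows, so rows that repeat a pose let the fingers close. It gives the time, the measured TCP pose, the force, the opening and the grip force at its end, in the units of the state.
- bot.get_obs(): the state, without advancing time (a new reading comes with each control period).
- bot.camera(name): name is "side" or "top" or "wrist"; returns a dict with "img" (420x560x3 uint8, red, green, blue), "mtx" (3x3 intrinsics, pixels), "k1" (the pictures are not rectified: a ray, as slopes to the right and down, at radius r is drawn at 1 + k1 r^2 times it, then the intrinsics apply), "position" and "orientation" of the camera in the world; the wrist camera has in their place "mount" (4x4, takes a point from camera to tool coordinates, whose origin is the TCP and whose axes are the flange's). Camera axes: x right, y up, looking along -z (the intrinsics and any distortion apply to the point x, -y, -z); pixel columns grow to the right and rows downward; lengths in m; the calibration is good to about 2 mm. A picture is of the moment at which its call begins: read the wrist's pose just before it. There is no depth.
- bot.job_done(): hands the job in; it is judged then, once.
The state is a dict: "time": time; "q": joint angles; "qd": joint speeds; "joint_efforts": joint torques, N m; "ee_pos": TCP position; "tcp_rot": TCP orientation; "wrist_force": force on the tool from outside, world axes, zero at the start; "torque": the same for the moment, N m; "opening": finger opening in m; "grasp_force": force on a finger pad.
Only numpy, scipy, OpenCV 4.12 (cv2) and the standard library are available. Lean on these libraries where they do the work, as an engineer would, in place of code of your own. Each camera call takes 0.05 s, during which the arm holds its last target. There are 200 camera calls.

## Working session

There is one attempt and no reset: what is moved stays moved. The work goes in short steps, Python scripts to look and compute and a tool call to move; the robot and the scene stay as the last step left them, time stands still between calls to the robot, and variables do not carry over. Pictures are saved under pics/ and viewed, at most 14 in all, crops included, and the job is handed in when it is done.

Besides the shell and the picture viewer there is one more tool, called after "Call:" as name(argument=value, ...) on one line, values as JSON. carry_out: Moves the arm, as the interface text tells. Its arguments: {"type":"object","properties":{"moves":{"type":"string"},"force":{"type":"number"}},"required":["moves"]}

```bash
mkdir -p pics; ls
cat > h.py <<'E'
import numpy as np, cv2
from scipy.spatial.transform import Rotation as R
from workcell import bot
def save(c,n): cv2.imwrite(f'pics/{n}.png',c['img'][:,:,::-1])
def ray(c,u,v):
    K=np.array(c['mtx']); d=np.array([(u-K[0,2])/K[0,0],(v-K[1,2])/K[1,1]])
    s=d.copy()
    for _ in range(20): s=d/(1+c['k1']*(s@s))
    return np.array([s[0],-s[1],-1.])
def rot(o):
    o=np.array(o,float)
    if o.shape==(3,3): return o
    if o.size==4: return R.from_quat(o).as_matrix()
    return R.from_euler('xyz',o,degrees=True).as_matrix()
def onplane(c,u,v,z):
    d=rot(c['orientation'])@ray(c,u,v); p=np.array(c['position'])
    return p+d*(z-p[2])/d[2]
E
python3 - <<'E'
from h import *
for n in('top','side'):
    c=bot.camera(n); save(c,n+'0'); print({k:v for k,v in c.items() if k!='img'})
c=bot.camera('wrist');save(c,'w0');print(c['mount'],c['mtx'],c['k1'])
print(bot.get_obs())
E
```

```text
pics
{'mtx': array([[439.02738879,   0.        , 273.91595938],
       [  0.        , 439.02738879, 204.12837147],
       [  0.        ,   0.        ,   1.        ]]), 'k1': -0.0657225075245982, 'position': array([0.20388151, 0.02155754, 1.37594998]), 'orientation': array([ 11.22901602,   0.71934189, -90.52262895])}
{'mtx': array([[459.35521118,   0.        , 276.97722085],
       [  0.        , 459.35521118, 206.58004119],
       [  0.        ,   0.        ,   1.        ]]), 'k1': -0.05728562635299308, 'position': array([ 0.03191112, -0.66087823,  0.75324524]), 'orientation': array([ 48.86629322,   0.8043451 , -32.93140561])}
[[ 8.90589423e-04  9.57672731e-01  2.87857860e-01  7.30635528e-02]
 [ 9.99999563e-01 -7.71370387e-04 -5.27582082e-04 -1.03596618e-04]
 [-2.83205945e-04  2.87858204e-01 -9.57673000e-01 -1.25723255e-01]
 [ 0.00000000e+00  0.00000000e+00  0.00000000e+00  1.00000000e+00]] [[375.70963478   0.         272.21508379]
 [  0.         375.70963478 211.18543211]
 [  0.           0.           1.        ]] -0.040541939559313143
{'time': 0.15, 'q': array([ 6.39427228e+01,  5.00683794e+00,  1.00447337e+01,  9.51006164e+01,
       -9.86388465e-04,  8.99980570e+01]), 'qd': array([-0.0514633 , -0.05085987,  0.00368072, -0.00663288,  0.05163968,
        0.05245515]), 'joint_efforts': array([-4.44602883e-04, -5.20761502e+01,  4.65045512e+01,  1.38071136e-02,
       -1.33626997e-05, -3.21076004e-05]), 'ee_pos': array([0.24153135, 0.49394827, 0.24771603]), 'tcp_rot': array([-1.79937279e+02,  9.84260898e-04,  1.53944667e+02]), 'wrist_force': array([-0.09289223,  0.75200904, -0.18752941]), 'torque': array([ 0.04567618, -0.01838072, -0.00920983]), 'grasp_force': 0.0, 'opening': 0.08579519858130864}
```

View pics/top0.png

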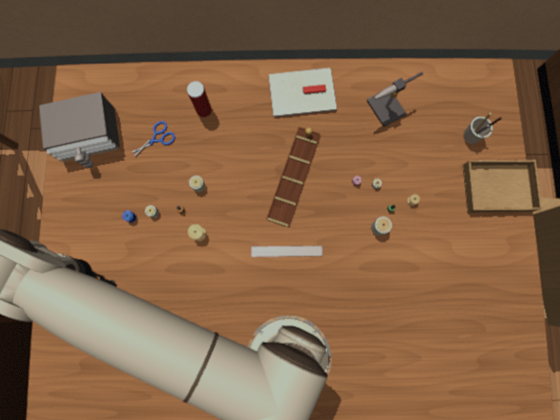

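View pics/side0.png

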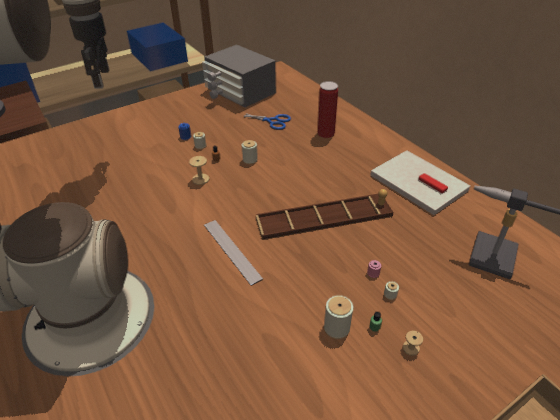

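The top view shows these candidates:

| Object | Pixel (top view) | Reading |
|---|---|---|
| spool_1 | (383,226) | Off-white, largest |
| spool_2 | (197,184) | Off-white |
| spool_3 | (151,211) | Off-white, so not the blue one at (128,216) |
| spool_4 | (377,184) | Off-white, so not the pink one at (357,181) |
| empty_1 | (197,232) | Empty spool |
| empty_2 | (414,200) | Empty spool |
| Small bottles | (181,209), (391,208) | Not part of the job |
| Caddy | (270,225) to (310,130) | Brass post at (310,130) |

I'll confirm this in one enlarged crop.

Run:
```python
from h import *
im=cv2.imread('pics/top0.png')
a=cv2.resize(im[165:250,115:215],None,fx=4,fy=4,interpolation=cv2.INTER_CUBIC)
b=cv2.resize(im[165:250,340:430],None,fx=4,fy=4,interpolation=cv2.INTER_CUBIC)
cv2.imwrite('pics/crop.png',np.hstack([a,b]))
d=cv2.resize(im[115:240,255:330],None,fx=4.5,fy=4.5,interpolation=cv2.INTER_CUBIC)
cv2.imwrite('pics/cad.png',d)
c=bot.camera('top')
for n,u,v,z in [('s1',383,225,.072),('s2',197,182,.056),('s3',151,210,.042),('s4',377,183,.03),('e1',195,231,.062),('e2',414,199,.036),('pink',357,180,.03),('blue',128,215,.042),('grn',391,208,.03),('blk',181,209,.03),('post',309,131,.055)]:
    p=onplane(c,u,v,z); print(n,p.round(3),np.hypot(p[0],p[1]).round(3))
```

```text
s1 [ 0.395 -0.291  0.072] 0.491
s2 [0.539 0.274 0.056] 0.605
s3 [0.455 0.419 0.042] 0.618
s4 [ 0.536 -0.29   0.03 ] 0.609
e1 [0.385 0.275 0.062] 0.473
e2 [ 0.481 -0.402  0.036] 0.627
pink [ 0.546 -0.227  0.03 ] 0.591
blue [0.44  0.491 0.042] 0.659
grn [ 0.455 -0.33   0.03 ] 0.562
blk [0.459 0.328 0.03 ] 0.564
post [ 0.702 -0.078  0.055] 0.706
```

View pics/crop.png

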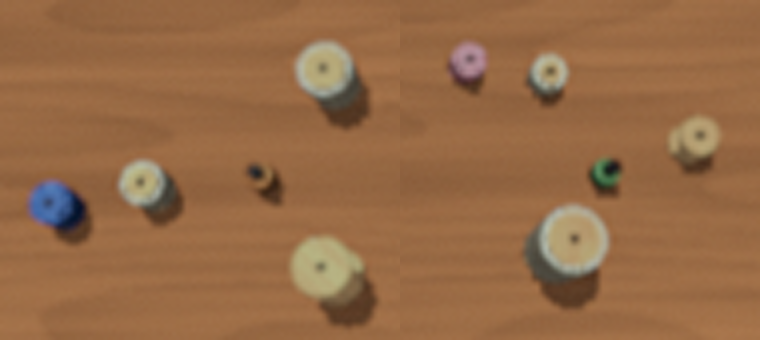

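View pics/cad.png

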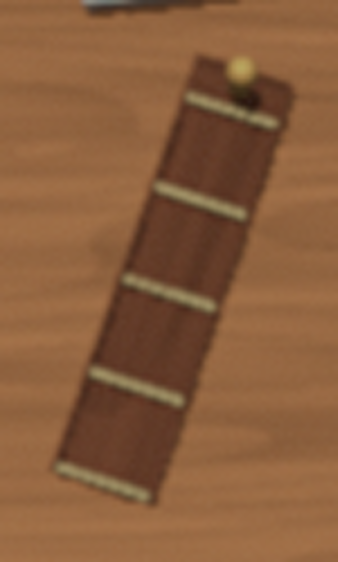

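The crop confirms it: the off-white rims mark spools 1–4, blue and pink are decoys, and the empties are bare wood. The caddy's divider tops run from (231,110) at the post end to (103,482) at the far end, in crop pixels.

```bash
cat > scene.py <<'E'
from h import *
def build():
    c=bot.camera('top')
    f=4.
    P={}
    for n,u,v,z in [('s1',174+900,239,.072),('s2',323,68,.056),('s3',140,182,.042),('s4',149+900,71,.03),('e1',320,267,.062),('e2',1200,134,.036)]:
        P[n]=onplane(c,(u+.5)/f-.5+115,(v+.5)/f-.5+165,z)[:2]
    w=np.array([onplane(c,(u+.5)/4.5-.5+255,(v+.5)/4.5-.5+115,.012)[:2] for u,v in [(231,110),(201,201),(170,293),(137,387),(103,482)]])
    xs=np.array([.128,.056,-.016,-.088,-.160])
    A=np.c_[np.ones(5),xs]; s,res,_,_=np.linalg.lstsq(A,w,rcond=None)
    print('caddy o',s[0],'scale',np.linalg.norm(s[1]),'resid mm',((w-A@s)*1e3).round(1).tolist())
    d=s[1]/np.linalg.norm(s[1]); P['yaw']=np.degrees(np.arctan2(d[1],d[0]))
    for i,x in enumerate([.092,.02,-.052,-.124]): P[f'c{i+1}']=s[0]+d*x
    return P
E
cat > go.py <<'E'
from h import *
import json,sys
def rel(xyz,yaw=None):
    o=bot.get_obs(); Rt=rot(o['tcp_rot']); print('tool shift mm',(Rt.T@(np.array(xyz)-o['ee_pos'])*1e3).round(1),'yaw now',o['tcp_rot'].round(2), 'pos',o['ee_pos'].round(4),'t',o['time'])
E
python3 - <<'E'
from scene import *; import json
P=build(); P={k:(v.tolist() if hasattr(v,'tolist') else v) for k,v in P.items()}
json.dump(P,open('P.json','w'))
for k,v in P.items(): print(k,np.round(v,4))
print(bot.tip_extent)
from go import rel
rel([*P['s3'],.10])
E
```

```text
caddy o [ 0.56911515 -0.02832054] scale 1.0012739574671699 resid mm [[0.3, 0.5], [-0.3, -0.2], [-0.2, -0.7], [-0.2, -0.2], [0.3, 0.5]]
s1 [ 0.3971 -0.2919]
s2 [0.5403 0.2795]
s3 [0.4543 0.4235]
s4 [ 0.5375 -0.2899]
e1 [0.3836 0.2766]
e2 [ 0.4841 -0.4045]
yaw -19.4145
c1 [ 0.6559 -0.0589]
c2 [ 0.588 -0.035]
c3 [ 0.5201 -0.011 ]
c4 [0.4522 0.0129]
0.017
tool shift mm [-222.1   30.2  147.9] yaw now [-179.97    0.    153.94] pos [0.2416 0.494  0.248 ] t 0.25
```

Call:
carry_out(moves="-222 30 98 0 0 -6.7 60;-222 30 98 0 0 -6.7 60;-222 30 98 0 0 -6.7 60;-222 30 98 0 0 -6.7 60;-222 30 98 0 0 -6.7 60;-222 30 98 0 0 -6.7 60;-222 30 98 0 0 -6.7 60;-222 30 98 0 0 -6.7 60;-222 30 98 0 0 -6.7 60;-222 30 98 0 0 -6.7 60", force=30)

```text
time: 1.25
ee_pos: [0.4535, 0.4243, 0.1512]
tcp_rot: [179.9, 0.0, 160.7]
wrist_force: [0.1, -0.6, 0.4]
opening: 0.0597
grasp_force: 0.0
```

```bash
cat >> go.py <<'E'
P=json.load(open('P.json'))
def proj(p):
    "world point -> wrist pixel"
    o=bot.get_obs(); c=bot.camera('wrist'); M=np.array(c['mount']); Rt=rot(o['tcp_rot'])
    q=Rt.T@(np.array(p)-o['ee_pos']); q=M[:3,:3].T@(q-M[:3,3])
    s=np.array([q[0],-q[1]])/-q[2]; s=s*(1+c['k1']*(s@s)); K=c['mtx']
    return c,(K[0,0]*s[0]+K[0,2],K[1,1]*s[1]+K[1,2])
E
python3 - <<'E'
from go import *
c,uv=proj([*P['s3'],.042]); print(uv)
im=c['img'][:,:,::-1].copy(); cv2.drawMarker(im,tuple(int(x) for x in uv),(0,0,255)); cv2.imwrite('pics/w3.png',im)
rel([*P['s3'],.033])
E
```

```text
(np.float64(271.37558831858104), np.float64(216.179148844452))
tool shift mm [ -0.8  -0.5 118. ] yaw now [1.7994e+02 3.0000e-02 1.6071e+02] pos [0.4536 0.4242 0.151 ] t 1.3
```

View pics/w3.png

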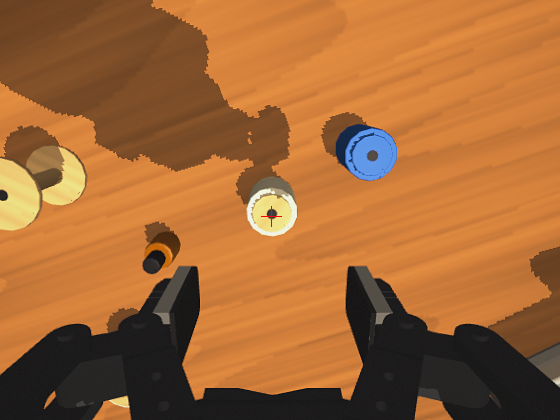

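The wrist view shows spool_3's hole at (271,213), against a projected (271,216), which is within 2 mm. Blue is at (371,155) and clear of the fingers. I'll grasp it now.

Call:
carry_out(moves="0 0 40 0 0 0 60;0 0 80 0 0 0 60;0 0 108 0 0 0 60;0 0 118 0 0 0 60;0 0 118 0 0 0 60;0 0 118 0 0 0 28;0 0 118 0 0 0 28;0 0 118 0 0 0 28;0 0 118 0 0 0 28;0 0 118 0 0 0 28;0 0 118 0 0 0 28;0 0 108 0 0 0 28;0 0 80 0 0 0 28;0 0 40 0 0 0 28;0 0 0 0 0 0 28;0 0 -30 0 0 0 28;0 0 -30 0 0 0 28", force=30)

```text
time: 3.0
ee_pos: [0.4555, 0.4246, 0.1868]
tcp_rot: [179.6, 0.2, 160.6]
wrist_force: [0.5, 0.2, -1.1]
opening: 0.0329
grasp_force: 29.9
```

Run:
```python
from go import *
rel([*P['c3'],.12]); print(bot.get_obs()['opening'])
```

```text
tool shift mm [-205.1 -390.1   64.7] yaw now [179.57   0.23 160.64] pos [0.4555 0.4246 0.1868] t 3.0
0.032931267013699035
```

Call:
carry_out(moves="-26 -42 5 0 0 0 28;-52 -84 10 0 0 0 28;-78 -126 15 0 0 0 28;-104 -188 20 0 0 0 28;-130 -235 25 0 0 0 28;-150 -280 30 0 0 0 28;-170 -320 40 0 0 0 28;-190 -360 50 0 0 0 28;-205 -390 60 0 0 0 28;-205 -390 60 0 0 0 28;-205 -390 60 0 0 0 28;-205 -390 60 0 0 0 28;-205 -390 60 0 0 0 28;-205 -390 60 0 0 0 28;-205 -390 60 0 0 0 28")

```text
time: 4.5
ee_pos: [0.5184, -0.0116, 0.1205]
tcp_rot: [180.0, 0.0, 160.7]
wrist_force: [-0.2, -0.3, -0.9]
opening: 0.0326
grasp_force: 30.1
```

Run:
```python
from go import *
rel([*P['c3'],.039]); o=bot.get_obs(); print(o['opening'],o['qd'].round(1))
c=bot.camera('wrist'); save(c,'w3p')
```

```text
tool shift mm [-1.4  1.  81.5] yaw now [1.7999e+02 2.0000e-02 1.6072e+02] pos [ 0.5184 -0.0116  0.1205] t 4.5
0.03258136090476712 [-0.3  0.1 -0.1 -0.1 -0.1  0.1]
```

View pics/w3p.png

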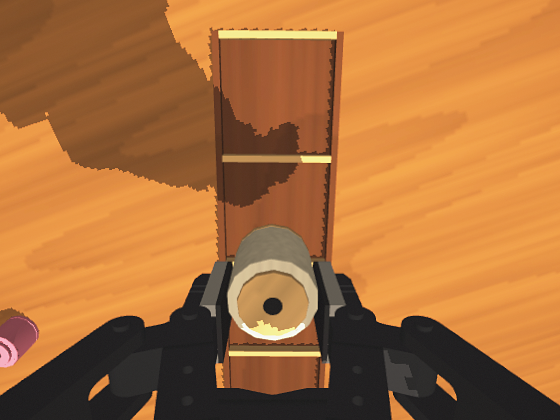

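spool_3 is held at (272,300), lined up square with the caddy. The far-end wall is at row 34 and the next divider at row 158. I'll lower and release it.

Call:
carry_out(moves="-1 1 35 0 0 0 28;-1 1 60 0 0 0 28;-1 1 74 0 0 0 28;-1 1 79 0 0 0 28;-1 1 81 0 0 0 28;-1 1 82 0 0 0 28;-1 1 82 0 0 0 28;-1 1 82 0 0 0 28;-1 1 82 0 0 0 50;-1 1 82 0 0 0 60;-1 1 82 0 0 0 60;-1 1 82 0 0 0 60;-1 1 70 0 0 0 60;-1 1 40 0 0 0 65;-1 1 0 0 0 0 65;-1 1 -40 0 0 0 65;-1 1 -40 0 0 0 65;-1 1 -40 0 0 0 65")

```text
time: 6.35
ee_pos: [0.5202, -0.0118, 0.1618]
tcp_rot: [180.0, 0.1, 160.6]
wrist_force: [0.0, 0.7, -0.0]
opening: 0.0649
grasp_force: 0.0
```

Run:
```python
from go import *
rel([*P['s2'],.15])
```

```text
tool shift mm [ 77.7 281.4  11.9] yaw now [1.7995e+02 1.4000e-01 1.6064e+02] pos [ 0.5202 -0.0118  0.1618] t 6.35
```

Call:
carry_out(moves="12 42 2 0 0 0 70;24 84 4 0 0 0 70;36 126 6 0 0 0 70;48 168 8 0 0 0 70;60 210 10 0 0 0 70;70 250 12 0 0 0 70;78 281 12 0 0 0 70;78 281 12 0 0 0 70;78 281 12 0 0 0 70;78 281 12 0 0 0 70;78 281 12 0 0 0 70;78 281 12 0 0 0 70")

```text
time: 7.55
ee_pos: [0.5393, 0.2783, 0.1485]
tcp_rot: [180.0, 0.0, 160.6]
wrist_force: [0.1, -0.0, 0.2]
opening: 0.0703
grasp_force: 0.0
```

Run:
```python
from go import *
rel([*P['s2'],.042])
```

```text
tool shift mm [ -0.5   1.4 106.5] yaw now [1.7999e+02 1.0000e-02 1.6057e+02] pos [0.5393 0.2783 0.1485] t 7.55
```

Call:
carry_out(moves="0 1 35 0 0 0 70;0 1 70 0 0 0 70;0 1 98 0 0 0 70;0 1 106 0 0 0 70;0 1 106 0 0 0 70;0 1 106 0 0 0 37;0 1 106 0 0 0 37;0 1 106 0 0 0 37;0 1 106 0 0 0 37;0 1 106 0 0 0 37;0 1 106 0 0 0 37;0 1 96 0 0 0 37;0 1 70 0 0 0 37;0 1 35 0 0 0 37;0 1 0 0 0 0 37;0 1 -30 0 0 0 37;0 1 -30 0 0 0 37;0 1 -30 0 0 0 37")

```text
time: 9.35
ee_pos: [0.5398, 0.2804, 0.1794]
tcp_rot: [179.9, 0.1, 160.6]
wrist_force: [-0.3, -0.3, -1.2]
opening: 0.0409
grasp_force: 30.6
```

Run:
```python
from go import *
rel([*P['c2'],.14])
```

```text
tool shift mm [-149.9 -281.6   39.2] yaw now [1.7992e+02 7.0000e-02 1.6065e+02] pos [0.5398 0.2804 0.1794] t 9.35
```

Call:
carry_out(moves="-20 -38 4 0 0 0 37;-40 -76 8 0 0 0 37;-60 -114 12 0 0 0 37;-80 -152 16 0 0 0 37;-100 -190 20 0 0 0 37;-120 -226 26 0 0 0 37;-140 -262 34 0 0 0 37;-150 -281 39 0 0 0 37;-150 -281 39 0 0 0 37;-150 -281 39 0 0 0 37;-150 -281 39 0 0 0 37;-150 -281 39 0 0 0 37;-150 -281 39 0 0 0 37")

```text
time: 10.65
ee_pos: [0.5879, -0.0338, 0.1394]
tcp_rot: [180.0, 0.0, 160.7]
wrist_force: [0.5, -0.8, -0.4]
opening: 0.041
grasp_force: 30.7
```

Run:
```python
from go import *
rel([*P['c2'],.047])
```

```text
tool shift mm [-0.5 -1.1 92.4] yaw now [1.7999e+02 1.0000e-02 1.6072e+02] pos [ 0.5879 -0.0338  0.1394] t 10.65
```

Call:
carry_out(moves="0 -1 35 0 0 0 37;0 -1 68 0 0 0 37;0 -1 84 0 0 0 37;0 -1 89 0 0 0 37;0 -1 91 0 0 0 37;0 -1 92 0 0 0 37;0 -1 92 0 0 0 37;0 -1 92 0 0 0 37;0 -1 92 0 0 0 55;0 -1 92 0 0 0 68;0 -1 92 0 0 0 68;0 -1 92 0 0 0 68;0 -1 80 0 0 0 68;0 -1 50 0 0 0 68;0 -1 10 0 0 0 68;0 -1 -20 0 0 0 68;0 -1 -20 0 0 0 68;0 -1 -20 0 0 0 68")

```text
time: 12.45
ee_pos: [0.588, -0.0356, 0.1605]
tcp_rot: [180.0, 0.1, 160.6]
wrist_force: [0.2, 0.5, 0.4]
opening: 0.0678
grasp_force: 0.0
```

Run:
```python
from go import *
rel([*P['s4'],.13])
```

```text
tool shift mm [ -36.6 -256.6   30.4] yaw now [1.7997e+02 1.1000e-01 1.6064e+02] pos [ 0.588  -0.0356  0.1605] t 12.45
```

Call:
carry_out(moves="-6 -42 5 0 0 0 60;-12 -84 10 0 0 0 50;-18 -126 15 0 0 0 46;-24 -168 20 0 0 0 46;-30 -210 25 0 0 0 46;-36 -245 30 0 0 0 46;-37 -257 30 0 0 0 46;-37 -257 30 0 0 0 46;-37 -257 30 0 0 0 46;-37 -257 30 0 0 0 46;-37 -257 30 0 0 0 46;-37 -257 30 0 0 0 46")

```text
time: 13.65
ee_pos: [0.5377, -0.2895, 0.1295]
tcp_rot: [180.0, 0.0, 160.7]
wrist_force: [0.1, 0.2, -0.2]
opening: 0.046
grasp_force: 0.0
```

Run:
```python
from go import *
rel([*P['s4'],.029])
c,uv=proj([*P['s4'],.03]); print(uv)
im=c['img'][:,:,::-1].copy(); cv2.drawMarker(im,tuple(int(x) for x in uv),(0,0,255)); cv2.imwrite('pics/w4.png',im)
```

```text
tool shift mm [ -0.   -0.5 100.5] yaw now [1.8000e+02 2.0000e-02 1.6072e+02] pos [ 0.5377 -0.2895  0.1295] t 13.65
(np.float64(271.4491405116533), np.float64(219.36659911713429))
```

View pics/w4.png

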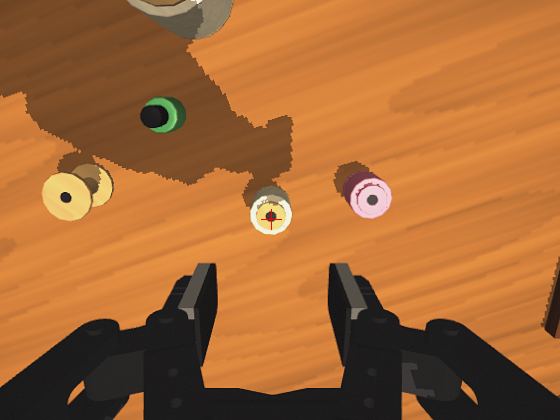

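spool_4's hole is at (271,216), on the marker. Pink is at (372,200), about 64 mm to the side and clear of the fingers.

Call:
carry_out(moves="0 0 35 0 0 0 46;0 0 70 0 0 0 46;0 0 92 0 0 0 46;0 0 101 0 0 0 46;0 0 101 0 0 0 46;0 0 101 0 0 0 22;0 0 101 0 0 0 22;0 0 101 0 0 0 22;0 0 101 0 0 0 22;0 0 101 0 0 0 22;0 0 91 0 0 0 22;0 0 70 0 0 0 22;0 0 35 0 0 0 22;0 0 0 0 0 0 22;0 0 -20 0 0 0 22;0 0 -20 0 0 0 22;0 0 -20 0 0 0 22")

```text
time: 15.4
ee_pos: [0.5374, -0.2905, 0.1498]
tcp_rot: [-180.0, 0.0, 160.6]
wrist_force: [-0.9, 0.5, -1.7]
opening: 0.0257
grasp_force: 29.5
```

Run:
```python
from go import *
rel([*P['c4'],.13])
```

```text
tool shift mm [181.  257.9  19.6] yaw now [-1.7999e+02  5.0000e-02  1.6064e+02] pos [ 0.5374 -0.2905  0.1498] t 15.4
```

Call:
carry_out(moves="25 36 0 0 0 0 22;50 72 0 0 0 0 22;75 108 0 0 0 0 22;100 144 0 0 0 0 22;125 180 0 0 0 0 22;150 215 5 0 0 0 22;170 244 12 0 0 0 22;181 258 19 0 0 0 22;181 258 19 0 0 0 22;181 258 19 0 0 0 22;181 258 19 0 0 0 22;181 258 19 0 0 0 22;181 258 19 0 0 0 22")

```text
time: 16.7
ee_pos: [0.4523, 0.0123, 0.1303]
tcp_rot: [-180.0, -0.0, 160.6]
wrist_force: [-0.1, 0.0, -0.4]
opening: 0.0256
grasp_force: 29.6
```

Run:
```python
from go import *
rel([*P['c4'],.034])
```

```text
tool shift mm [ 0.3  0.5 96.3] yaw now [-180.     -0.    160.57] pos [0.4523 0.0123 0.1303] t 16.7
```

Call:
carry_out(moves="0 0 35 0 0 0 22;0 0 70 0 0 0 22;0 0 88 0 0 0 22;0 0 93 0 0 0 22;0 0 95 0 0 0 22;0 0 96 0 0 0 22;0 0 96 0 0 0 22;0 0 96 0 0 0 22;0 0 96 0 0 0 40;0 0 96 0 0 0 50;0 0 96 0 0 0 50;0 0 96 0 0 0 50;0 0 84 0 0 0 60;0 0 50 0 0 0 80;0 0 10 0 0 0 80;0 0 -30 0 0 0 80;0 0 -30 0 0 0 80;0 0 -30 0 0 0 80")

```text
time: 18.5
ee_pos: [0.4526, 0.0131, 0.1617]
tcp_rot: [179.9, 0.1, 160.6]
wrist_force: [-1.2, -0.2, -1.1]
opening: 0.0798
grasp_force: 0.0
```

Run:
```python
from go import *
rel([*P['s1'],.15])
```

```text
tool shift mm [ -48.7 -306.2   11.6] yaw now [1.7995e+02 1.4000e-01 1.6064e+02] pos [0.4526 0.0131 0.1617] t 18.5
```

Call:
carry_out(moves="-7 -44 2 0 0 0 80;-14 -88 4 0 0 0 80;-21 -132 6 0 0 0 80;-28 -176 8 0 0 0 80;-35 -220 10 0 0 0 80;-42 -260 12 0 0 0 80;-49 -295 12 0 0 0 80;-49 -306 12 0 0 0 80;-49 -306 12 0 0 0 80;-49 -306 12 0 0 0 80;-49 -306 12 0 0 0 80;-49 -306 12 0 0 0 80")

```text
time: 19.7
ee_pos: [0.3972, -0.2908, 0.1484]
tcp_rot: [180.0, 0.0, 160.7]
wrist_force: [-1.3, -0.1, 0.4]
opening: 0.0797
grasp_force: 0.0
```

Run:
```python
from go import *
rel([*P['s1'],.052])
```

```text
tool shift mm [-0.2 -1.1 96.4] yaw now [1.8000e+02 1.0000e-02 1.6073e+02] pos [ 0.3972 -0.2908  0.1484] t 19.7
```

Call:
carry_out(moves="0 -1 35 0 0 0 80;0 -1 68 0 0 0 80;0 -1 88 0 0 0 80;0 -1 96 0 0 0 80;0 -1 96 0 0 0 80;0 -1 96 0 0 0 44;0 -1 96 0 0 0 44;0 -1 96 0 0 0 44;0 -1 96 0 0 0 44;0 -1 96 0 0 0 44;0 -1 96 0 0 0 44;0 -1 86 0 0 0 44;0 -1 60 0 0 0 44;0 -1 25 0 0 0 44;0 -1 -15 0 0 0 44;0 -1 -50 0 0 0 44;0 -1 -50 0 0 0 44;0 -1 -50 0 0 0 44", force=40)

```text
time: 21.5
ee_pos: [0.3968, -0.2931, 0.1993]
tcp_rot: [-180.0, 0.1, 160.6]
wrist_force: [0.1, -0.2, -2.1]
opening: 0.0487
grasp_force: 41.7
```

Run:
```python
from go import *
rel([*P['c1'],.18])
```

```text
tool shift mm [-166.8  306.9   19.4] yaw now [-1.7997e+02  1.0000e-01  1.6064e+02] pos [ 0.3968 -0.2931  0.1993] t 21.5
```

Call:
carry_out(moves="-20 38 0 0 0 0 44;-40 76 0 0 0 0 44;-60 114 0 0 0 0 44;-80 152 0 0 0 0 44;-100 190 0 0 0 0 44;-120 226 4 0 0 0 44;-140 262 8 0 0 0 44;-155 290 14 0 0 0 44;-167 307 19 0 0 0 44;-167 307 19 0 0 0 44;-167 307 19 0 0 0 44;-167 307 19 0 0 0 44;-167 307 19 0 0 0 44;-167 307 19 0 0 0 44")

```text
time: 22.9
ee_pos: [0.6555, -0.0592, 0.1799]
tcp_rot: [180.0, 0.0, 160.6]
wrist_force: [0.3, -0.4, -1.0]
opening: 0.0491
grasp_force: 41.9
```

Run:
```python
from go import *
rel([*P['c1'],.057])
```

```text
tool shift mm [ -0.2   0.4 122.9] yaw now [1.7999e+02 4.0000e-02 1.6059e+02] pos [ 0.6555 -0.0592  0.1799] t 22.9
```

Call:
carry_out(moves="0 0 40 0 0 0 44;0 0 80 0 0 0 44;0 0 108 0 0 0 44;0 0 118 0 0 0 44;0 0 121 0 0 0 44;0 0 123 0 0 0 44;0 0 123 0 0 0 44;0 0 123 0 0 0 44;0 0 123 0 0 0 60;0 0 123 0 0 0 78;0 0 123 0 0 0 78;0 0 123 0 0 0 78;0 0 110 0 0 0 78;0 0 70 0 0 0 78;0 0 25 0 0 0 78;0 0 -20 0 0 0 78;0 40 -40 0 0 0 78;0 85 -40 0 0 0 78;0 130 -40 0 0 0 78;0 170 -40 0 0 0 78")

```text
time: 24.9
ee_pos: [0.7125, 0.1038, 0.2207]
tcp_rot: [180.0, 0.1, 160.6]
wrist_force: [0.4, 0.1, -0.1]
opening: 0.0782
grasp_force: 0.0
```

Call:
carry_out(moves="0 40 0 0 0 0 78;0 80 0 0 0 0 78;0 120 0 0 0 0 78;0 160 0 0 0 0 78;0 160 0 0 0 0 78;0 160 0 0 0 0 78")

```text
time: 25.5
ee_pos: [0.7632, 0.254, 0.2141]
tcp_rot: [-179.8, -0.3, 160.8]
wrist_force: [-0.7, -0.6, -1.4]
opening: 0.078
grasp_force: 0.0
```

Run:
```python
from go import *
a=bot.camera('top'); b=bot.camera('side')
A=cv2.resize(a['img'][110:250,110:430,::-1],None,fx=2.5,fy=2.5)
B=cv2.resize(b['img'][120:370,160:420,::-1],None,fx=1,fy=1)
cv2.imwrite('pics/fa.png',A); cv2.imwrite('pics/fb.png',cv2.resize(B,None,fx=2.2,fy=2.2))
```

```text
(no output)
```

View pics/fa.png

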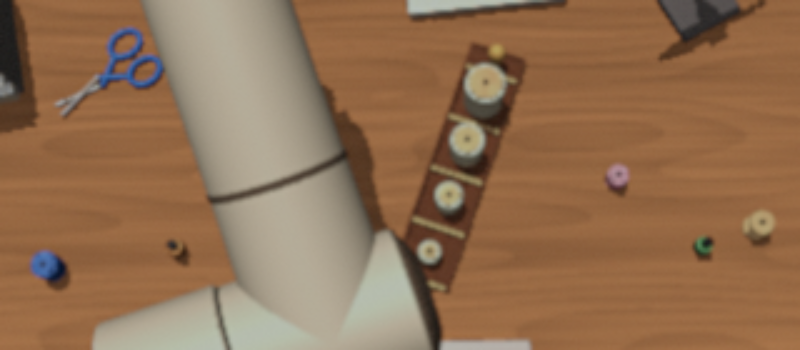

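View pics/fb.png

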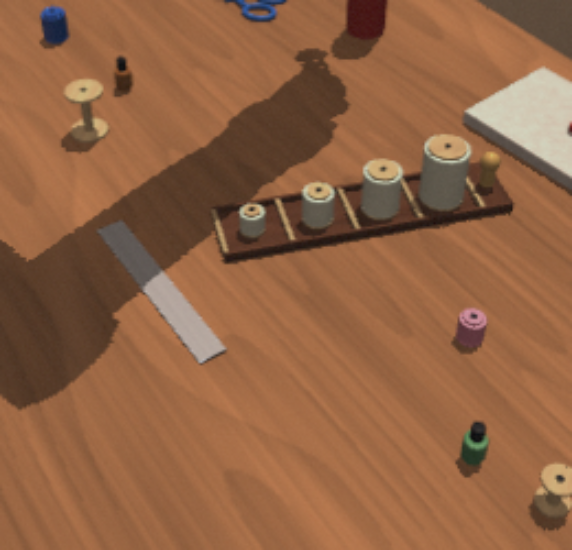

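Side and top views both show all four spools upright in their compartments in the right order, with both empties unmoved. The gripper has ended up near the red thermos, so I'll back it off before handing in.

Call:
carry_out(moves="0 -40 0 0 0 0 78;0 -80 0 0 0 0 78;0 -120 0 0 0 0 78;0 -120 0 0 0 0 78;0 -120 0 0 0 0 78;0 -120 0 0 0 0 78;0 -120 0 0 0 0 78;0 -120 0 0 0 0 78")

```text
time: 26.4
ee_pos: [0.7248, 0.1402, 0.2186]
tcp_rot: [179.9, 0.1, 160.7]
wrist_force: [-0.5, -0.4, -0.2]
opening: 0.078
grasp_force: 0.0
```

Run:
```python
from go import *
o=bot.get_obs(); print(o['wrist_force'],o['qd'].round(1)); print(bot.job_done())
```

```text
[-0.50201698 -0.41477108 -0.17082583] [ 0.1  0.2 -0.5  0.  -0.1 -0. ]
the job is handed in; nothing more can be done
None
```

I handed the job in at about 26 s; no verdict came back, but the last pictures showed all four full spools upright in the caddy, largest at the brass post, and both empties where they started.

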